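# Open the square tablet jar in the bench holder

## Task

Stand the square amber tablet jar, lid still on, fully home in the square socket of the grey bench holder, which keeps it from turning; then unscrew its white lid anticlockwise until the threads let go and lift it straight off. Finish while still holding the lid still and level, over the jar's mouth with a clear gap of one to four centimetres, with the jar still standing home in its socket. Keep the jar upright throughout, do not take the lid off before the jar is in the socket, and leave the other things where they are.

Things in the scene. Friction and masses are not known exactly. Their poses are not given: they have to be found in the camera images.
- jar: square amber glass jar full of tablets, the only square one, 0.5 to 0.7 kg, on the counter with its lid on. Body 56 x 56 mm, 70 mm tall, faces along its x and y axes (lowest 4 mm only 52 mm square, as lead-in); then a round neck 40 mm across, rim 92 mm above the base; 97.5 mm tall with the lid. Origin: centre of the underside; z up
- cap: its round white ribbed lid, 52 mm across, 24.5 mm tall, 45 g. Origin: centre of the open lower edge, z up; tight, it is 73 mm above the jar's underside, 3 mm above the body's flat shoulder, which is 2 mm wider a side than the lid: keep fingertips above the shoulder. A springy seal makes it tight: 0.2 to 0.6 N m to turn (a 70 N grip does it); on the bare counter the jar turns along
- cap_top (a point): centre of the lid's top. Inside, three lugs sit under three slanting threads: turned anticlockwise seen from above, the lid lets go after 42 to 60 degrees relative to the jar, rising 1 to 2 mm (the hand need not follow); past about 85 degrees the lugs meet the next threads. Pulled up too early, it takes the jar along; let go, it lifts straight off and clears the rim 19 mm higher
- mouth (a point): centre of the jar's mouth, on the rim, 92 mm above the jar's underside, axes as the jar's
- holder: grey plastic bench holder fixed to the counter, 94 mm (its x) by 216 mm (its y), 36 mm tall, with three sockets 28 mm deep in a row along y: the square one at y = -62 mm, an empty round one 34 mm wide at y = +3 mm, a round one 44 mm wide at y = +64 mm with a small bottle in it. Origin: centre of its underside, z up
- socket (a point): centre of the floor of the holder's square socket, 8 mm above the counter, axes as the holder's. The socket is 60 x 60 mm, sides along these axes, 28 mm deep: the jar, any of its four ways round, has 2 mm of play a side and can turn about 4 degrees either way (up to 8 in all) before the sides stop it
- round_jar: bystander: round amber jar with a ribbed white lid, 58 mm across, 97 mm tall; leave alone. Origin: centre of its underside
- ointment_tub: bystander: squat white screw tub, 68 mm across, 48 mm tall; leave alone. Origin: centre of its underside
- dropper_bottle: bystander: round amber bottle, 39 mm across, 86 mm tall, standing in the round socket at the holder's other end; leave alone. Origin: centre of its underside
- carton_stack: bystander: two flat medicine cartons stacked, 60 x 100 x 85 mm; leave alone. Origin: centre of its underside
- calculator: bystander: grey desk calculator, 145 x 85 x 19 mm; leave alone. Origin: centre of its underside
- stapler: bystander: black stapler, 140 x 36 x 55 mm; leave alone. Origin: centre of its underside
- blister_tray: bystander: clear open tray of tablet blister packs, 110 x 160 x 50 mm; leave alone. Origin: centre of its underside
Mind the look-alikes: they are no part of the job. Leave any green look-alike of the holder alone.

How it is judged:
By the outcome, as a careful person would: the job done as asked, in the order asked, and still so for the second after the job is handed in, while the arm keeps its last pose, push and grip.
It also fails if it takes over 48 s, if anything falls off the work surface, if the arm or the gripper's body presses on something with over 40 N, if the wrist force passes 120 N, or if a joint passes its speed limit or range.

## Robot

A 6-joint arm with a two-finger parallel gripper is mounted at the origin on the work surface. World frame = base frame: x ahead of the robot, y to its left, z up, the work surface at z = 0. Lengths are in m, angles in rad, forces in N, time in s.
With the tool pointing down it reaches from about 0.3 to 0.775 m from the base axis. Payload 14.6 kg.
Tool frame: the origin (TCP) lies on the centre line of the jaws, within the pads' length; the fingertips stand 19 mm ahead of it and the grasp point (between the pads) is the TCP; y points along the fingers, x is the direction in which the jaws open and shut, and the axes are right-handed (so a half turn about y gives the same grasp; the last joint's range is limited). The gripper opens to 94 mm and grips with 3 to 60 N. Pads are 16 mm wide; open, the fingers measure 119 mm over their backs; the gripper's body (75 mm by 177 mm) begins 78 mm behind the grasp point.
Start: joints at [-1.341, 0.3, 1.521, -0, 1.321, -0.067], TCP at [0.161, -0.526, 0.198] pointing down, gripper open.
Joint ranges: [-3.03, 3.03], [-0.79, 2.21], [0.23, 2.52], [-1.04, 4.18], [0, 3.07], [-2.55, 2.55]. Speed limits (rad/s): [2.22, 2.22, 2.57, 3.14, 3.14, 3.14].

## Interface

Orientations are given as [roll, pitch, yaw] about the fixed x, y, z axes, in that order (R = Rz(yaw) Ry(pitch) Rx(roll)).
In Python, from station import ctrl, optics gives the robot as it stands.
- The arm moves only by the tool jog_arm, never from a script. Its argument "targets" is a list of rows, each a list of 3 entries, a list of its own where there are three numbers: the finger opening in cm, from 0 to 9.4, then the shift along the tool's x, y, z in cm, then the turn about the tool's y in rad. A call has 1 to 10 rows; each row is the pose to reach, as a shift and turn from the pose commanded when the call began, along the tool's axes at that moment; what a row does not reach only later rows make up. A row lasts 1/10 s, in which the tool goes at most 50 mm and 8.59 degrees, less where a joint would pass 70% of its speed; a pose out of reach is approached as far as the arm can. A call with a gripper value outside its range is refused whole. The fingers move at their own pace and stop on an object; "grip_force" is the grip in N (left out, the last holds). Time passes only in rows, so rows that repeat a pose let the fingers close. It gives the time, the measured TCP pose, the force and the opening at its end, in the units of the state.
- ctrl.get_obs(): the state, without advancing time (a new reading comes with each control period).
- optics.camera(name): name is "side" or "top"; returns a dict with "img" (400x640x3 uint8, red, green, blue), "range_z" (400x640 float32, m along the optical axis (not along the pixel's ray), 0 where there is no reading), "camera_matrix" (3x3 intrinsics, pixels), "world_to_cam" (4x4, takes a point from world to camera coordinates). Camera axes: x right, y up, looking along -z (the intrinsics and any distortion apply to the point x, -y, -z); pixel columns grow to the right and rows downward; lengths in m; the calibration is good to about 2 mm. A picture is of the moment at which its call begins.
- ctrl.hand_in(): hands the job in, once; it reports no verdict.
The state is a dict: "time_s": time; "qpos": joint angles; "joint_vel": joint speeds; "tau": joint torques, N m; "ee_pos": TCP position; "eef_rot": TCP orientation; "force": force on the tool from outside, world axes, zero at the start; "moment": the same for the moment, N m; "grip_width": finger opening in m.
Only numpy, scipy, OpenCV 4.12 (cv2) and the standard library are available. Lean on these libraries where they do the work, as an engineer would, in place of code of your own. Each camera call takes 0.05 s, during which the arm holds its last target. There are 200 camera calls.

## Working session

There is one attempt and no reset: what is moved stays moved. The work goes in short steps, Python scripts to look and compute and a tool call to move; the robot and the scene stay as the last step left them, time stands still between calls to the robot, and variables do not carry over. Pictures are saved under pics/ and viewed, about 8 in all and at most 12, crops included, and the job is handed in when it is done.

Besides the shell and the picture viewer there is one more tool, called after "Emit:" as a command line: name --argument value ..., lists and objects as JSON in quotes. jog_arm: Moves the arm, as the interface text tells. Its arguments: {"type":"object","properties":{"targets":{"type":"array","items":{"type":"array"}},"grip_force":{"type":"number"}},"required":["targets"]}

```bash
mkdir -p pics; ls
cat > h.py <<'E'
from station import ctrl, optics
import numpy as np, cv2
from scipy.spatial.transform import Rotation as R
def snap(n):
    c=optics.camera(n); np.savez('pics/_%s.npz'%n,**{k:c[k] for k in c}); return c
def load(n): return np.load('pics/_%s.npz'%n)
def world(c,u,v,z=None):
    K=c['camera_matrix'];T=np.linalg.inv(c['world_to_cam'])
    d=np.array([(u-K[0,2])/K[0,0],-(v-K[1,2])/K[1,1],-1.])
    if z is None: s=float(c['range_z'][int(v),int(u)])
    else: s=(z-T[2,3])/(T[:3,:3]@d)[2]
    return T[:3,:3]@(d*s)+T[:3,3]
E
python3 - <<'E'
from h import *
o=ctrl.get_obs(); print(o)
for n in('top','side'):
    c=snap(n); cv2.imwrite(f'pics/{n}0.png',c['img'][...,::-1]); print(list(c.keys()),c['camera_matrix'],c['world_to_cam'])
E
```

```text
pics
{'time_s': 0.0, 'qpos': array([-1.34060116e+00,  3.00465769e-01,  1.52160112e+00, -3.04986672e-05,
        1.32072649e+00, -6.65820476e-02]), 'joint_vel': array([-0.00045181,  0.00093148, -0.00020964,  0.00237287,  0.00060123,
        0.0004446 ]), 'tau': array([-7.77921869e-04, -5.31808770e+01, -3.52731442e+01,  7.08282413e-02,
        2.46154441e-02, -1.17549002e-04]), 'ee_pos': array([ 0.16077482, -0.52567555,  0.19758079]), 'eef_rot': array([-1.57074591e+00,  1.20003215e-03, -1.27401152e+00]), 'force': array([-0.29614291, -0.4207701 , -0.16070981]), 'moment': array([-0.00486329, -0.0198365 ,  0.05937153]), 'grip_width': 0.0937380487660104}
['img', 'range_z', 'camera_matrix', 'world_to_cam'] [[439.67969657   0.         317.62611268]
 [  0.         439.67969657 200.03001338]
 [  0.           0.           1.        ]] [[ 0.0138684  -0.99982775  0.01233465 -0.0934238 ]
 [ 0.98771121  0.0156188   0.15550761 -0.57192368]
 [-0.15567348  0.01002643  0.98775768 -1.06318247]
 [ 0.          0.          0.          1.        ]]
['img', 'range_z', 'camera_matrix', 'world_to_cam'] [[366.96328583   0.         320.13646646]
 [  0.         366.96328583 202.32260008]
 [  0.           0.           1.        ]] [[ 0.98459592 -0.17434624  0.01320072 -0.58946768]
 [ 0.11158791  0.68470916  0.72022323 -0.06802367]
 [-0.13460687 -0.70765582  0.69361678 -0.96797726]
 [ 0.          0.          0.          1.        ]]
```

View pics/top0.png

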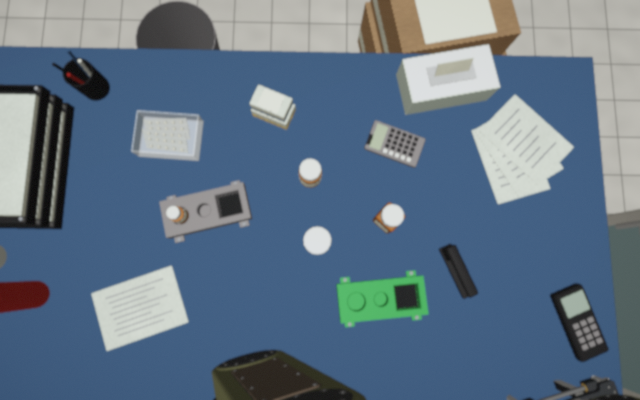

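View pics/side0.png

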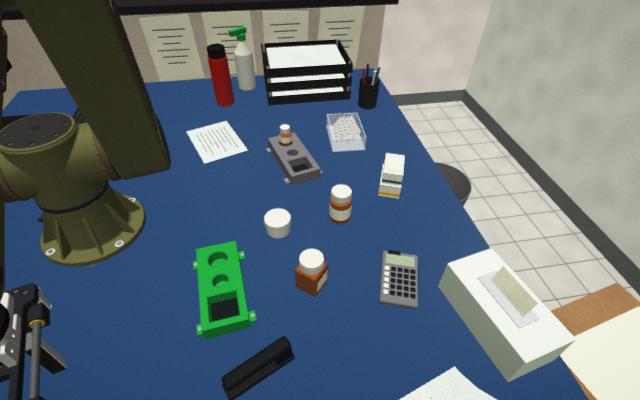

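Candidates for the jar are top (392,215) = side (311,272), which looks square; top (310,170) = side (341,203), the round jar; and top (317,240), the white tub. For the holder, grey is at top (205,210) and green at top (382,299), the latter to be ignored. One close crop will check these.

Run:
```python
from h import *
t=load('top');s=load('side')
def crop(c,u,v,w,h,k): return cv2.resize(c['img'][v:v+h,u:u+w,::-1],None,fx=k,fy=k,interpolation=cv2.INTER_CUBIC)
A=np.hstack([crop(t,370,195,50,40,6),crop(s,286,242,50,40,6)])
B=np.hstack([crop(t,155,175,100,70,4),crop(s,260,115,50,70,4)])
B=B[:,:600]
cv2.imwrite('pics/crop1.png',np.vstack([A,B]))
# depth-based
def cloud(c,u0,u1,v0,v1):
    vv,uu=np.mgrid[v0:v1,u0:u1];K=c['camera_matrix'];T=np.linalg.inv(c['world_to_cam'])
    z=c['range_z'][v0:v1,u0:u1].astype(float)
    P=np.stack([(uu-K[0,2])/K[0,0]*z,-(vv-K[1,2])/K[1,1]*z,-z],-1)
    return (P@T[:3,:3].T+T[:3,3])[z>0]
P=cloud(t,360,425,190,245)
for lo,hi in((.085,.11),(.06,.08),(-.01,.01)):
    Q=P[(P[:,2]>lo)&(P[:,2]<hi)]; print('jar',lo,len(Q),Q.mean(0),Q.min(0),Q.max(0), cv2.minAreaRect(Q[:,:2].astype(np.float32)))
P=cloud(s,286,336,240,300)
for lo,hi in((.088,.11),(.055,.074)):
    Q=P[(P[:,2]>lo)&(P[:,2]<hi)]; print('jarS',len(Q),Q.mean(0),Q.min(0),Q.max(0))
P=cloud(t,150,262,170,250)
Q=P[(P[:,2]>.03)&(P[:,2]<.042)];print('holder',len(Q),cv2.minAreaRect(Q[:,:2].astype(np.float32)),Q[:,2].mean())
```

```text
jar 0.085 388 [ 0.53059405 -0.26287771  0.09557111] [ 0.50538414 -0.28988488  0.08502317] [ 0.55612615 -0.23760695  0.10092216] ((0.5308655500411987, -0.26387494802474976), (0.052032437175512314, 0.05068766698241234), 86.43177795410156)
jar 0.06 134 [ 0.52275414 -0.25231113  0.06670019] [ 0.49602071 -0.29863042  0.06016602] [ 0.56565516 -0.22741842  0.07862141] ((0.5305576324462891, -0.2635379731655121), (0.055538978427648544, 0.0554388090968132), 46.94742965698242)
jar -0.01 2946 [ 0.53938279 -0.28253261 -0.00177813] [ 0.46684268 -0.36722683 -0.00917441] [ 0.61248058 -0.19620612  0.00852967] ((0.5397998094558716, -0.281692236661911), (0.14360311627388, 0.17244119942188263), 0.7723156809806824)
jarS 450 [ 0.53104553 -0.26894413  0.09827511] [ 0.50596551 -0.29147517  0.08804605] [ 0.55671268 -0.23896732  0.10265904]
jarS 261 [ 0.52860822 -0.28321867  0.06651163] [ 0.49467196 -0.30180613  0.05501897] [ 0.56665093 -0.25775888  0.07329509]
holder 2154 ((0.545993447303772, 0.2011905014514923), (0.095173180103302, 0.21715547144412994), 14.393810272216797) 0.03422926001552265
```

View pics/crop1.png

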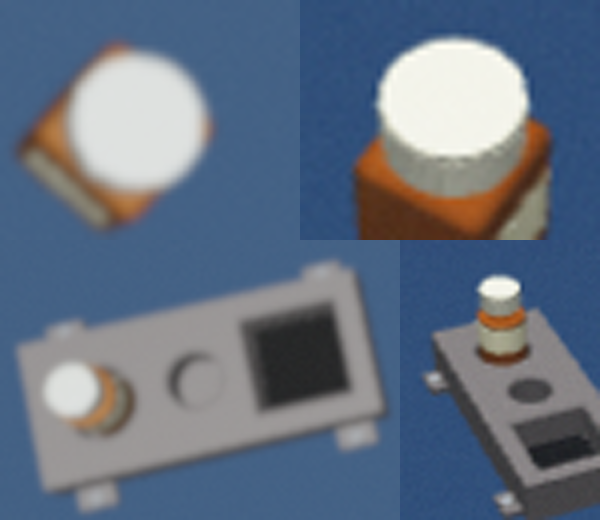

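Run:
```python
from h import *
t=load('top');s=load('side')
f=lambda c,L,z:np.array([world(c,*p,z) for p in L])[:,:2]
def ang(a,b): d=b-a; return np.degrees(np.arctan2(d[1],d[0]))%90
J=f(t,[(390,202),(373.9,219.5),(405.3,216.5)],.07);print('jar top',J,ang(J[0],J[1]),ang(J[0],J[2]))
J=f(s,[(295.5,270.3),(313,280.8),(327.7,263.7)],.07);print('jar side',J,ang(J[0],J[1]),ang(J[1],J[2]),np.linalg.norm(J[0]-J[1]),(J[0]+J[2])/2)
S=f(t,[(215.5,195.5),(238.25,190.75),(242.5,212.5),(220,217.75)],.036)
print('sock',S,S.mean(0),[ang(S[i],S[(i+1)%4]) for i in range(4)])
S=f(s,[(260+(514-400)/4,115+(422-240)/4),(260+(567-400)/4,115+(408-240)/4)],.036);print(S,ang(*S))
# lid ellipse fits
for n,c,(u0,u1,v0,v1) in(('t',t,(375,412,198,235)),('s',s,(296,328,246,276))):
    g=c['img'][v0:v1,u0:u1].min(2); m=(g>150).astype(np.uint8)
    k=max(cv2.findContours(m,0,cv2.CHAIN_APPROX_NONE)[0],key=cv2.contourArea); (u,v),ax,_=cv2.fitEllipse(k); print(n,u+u0,v+v0,ax,world(c,u+u0,v+v0,.0975))
# holder shoulder orientation by pixel rows using gray mask
img=t['img'][165:255,145:265].astype(int); vv,uu=np.mgrid[165:255,145:265]
```

```text
jar top [[ 0.56726077 -0.26333407]
 [ 0.52323106 -0.22327953]
 [ 0.53181806 -0.30056168]] 47.706704415406676 46.40700004315852
jar side [[ 0.49570883 -0.27014607]
 [ 0.52878237 -0.30290695]
 [ 0.56786507 -0.26439094]] 45.27210428924075 44.5815922012646 0.04655249331886053 [ 0.53178695 -0.26726851]
sock [[0.58225922 0.17446288]
 [0.59543074 0.11733826]
 [0.53983165 0.10429065]
 [0.52563244 0.16032203]] [0.56078851 0.13910345] [np.float64(12.984068066372558), np.float64(13.206792693422955), np.float64(14.22027634139495), np.float64(14.021154869668)]
[[0.52822574 0.16344384]
 [0.57095072 0.17469125]] 14.748576978611137
t 392.3994770050049 214.9674587249756 (21.587303161621094, 22.20572280883789) [ 0.53166635 -0.26384878  0.0975    ]
s 310.95395278930664 258.1969518661499 (19.19204330444336, 24.076740264892578) [ 0.53065221 -0.26421207  0.0975    ]
```

Emit:
jog_arm --targets '[[9.4,[-1.6,0,4.8],-0.05],[9.4,[-3.2,0,9.6],-0.1],[9.4,[-4.7,0,14.4],-0.17],[9.4,[-6.3,0,19.1],-0.23],[9.4,[-7.9,0,23.9],-0.29],[9.4,[-9.5,0,28.7],-0.34],[9.4,[-11.0,0,33.5],-0.4],[9.4,[-12.6,0,38.3],-0.45],[9.4,[-14.2,0,43.0],-0.506],[9.4,[-14.2,0,43.0],-0.506]]'

```text
time_s: 1.1
ee_pos: [0.5336, -0.2608, 0.1973]
eef_rot: [-1.57, 0.001, -0.761]
force: [-0.2, -0.9, -0.1]
grip_width: 0.094
```

Emit:
jog_arm --targets '[[9.4,[0,0,0],0],[9.4,[0,0,0],0],[9.4,[0,0,0],0]]'

```text
time_s: 1.4
ee_pos: [0.5296, -0.2654, 0.1983]
eef_rot: [-1.571, 0.0, -0.77]
force: [-0.5, -0.1, -1.7]
grip_width: 0.0941
```

Emit:
jog_arm --targets '[[9.4,[0,4,0],0],[9.4,[0,8,0],0],[9.4,[0,11,0],0],[9.4,[0,13,0],0],[9.4,[0,14.6,0],0],[9.4,[0,14.6,0],0],[9.4,[0,14.6,0],0],[9.4,[0,14.6,0],0]]'

```text
time_s: 2.2
ee_pos: [0.5308, -0.2651, 0.0535]
eef_rot: [-1.57, -0.002, -0.769]
force: [-0.5, 0.3, -0.2]
grip_width: 0.094
```

Run:
```python
from h import *
print(ctrl.get_obs()['ee_pos'])
c=snap('side');cv2.imwrite('pics/side1.png',cv2.resize(c['img'][200:330,230:400,::-1],None,fx=4,fy=4,interpolation=2))
```

```text
[ 0.53078909 -0.26505036  0.05347529]
```

View pics/side1.png

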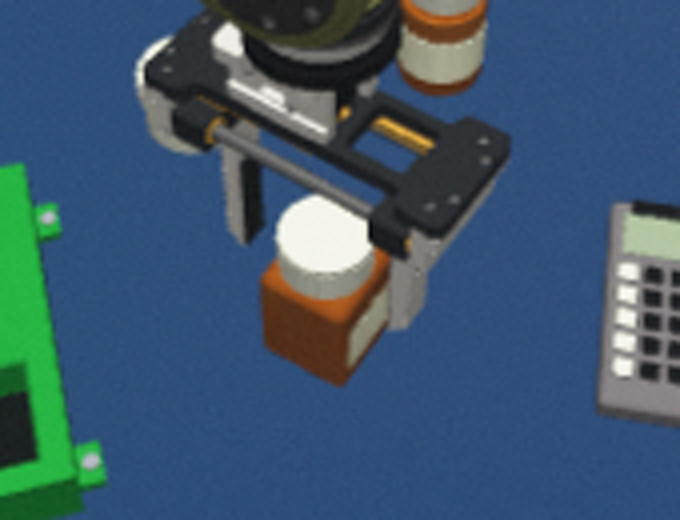

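The fingers stand astride the square amber jar (lid at crop (325,235), fingertips near (245,240) and (400,325)), so I'll close now.

Emit:
jog_arm --targets '[[4.5,[0,0,0],0],[4.5,[0,0,0],0],[4.5,[0,0,0],0],[4.5,[0,0,0],0],[4.5,[0,0,0],0],[4.5,[0,0,0],0],[4.5,[0,0,0],0],[4.5,[0,0,0],0]]' --grip_force 40

```text
time_s: 3.05
ee_pos: [0.5308, -0.2647, 0.0524]
eef_rot: [-1.571, -0.001, -0.768]
force: [3.1, -3.1, 0.7]
grip_width: 0.0558
```

Emit:
jog_arm --targets '[[4.5,[0,-1,0],0],[4.5,[0,-3,0],0],[4.5,[0,-6,0],0],[4.5,[0,-9,0],0],[4.5,[0,-11,0],0],[4.5,[0,-12,0],0],[4.5,[0,-12,0],0],[4.5,[0,-12,0],0]]'

```text
time_s: 3.85
ee_pos: [0.5299, -0.264, 0.1708]
eef_rot: [-1.571, 0.002, -0.768]
force: [-0.0, 0.1, -6.4]
grip_width: 0.0559
```

Run:
```python
from h import *
o=ctrl.get_obs();print(o['ee_pos'],o['eef_rot'],o['force'],o['moment'],o['grip_width'])
c=snap('side');cv2.imwrite('pics/side2.png',cv2.resize(c['img'][110:300,230:400,::-1],None,fx=3,fy=3,interpolation=2))
```

```text
[ 0.52993629 -0.26401916  0.17075075] [-1.57133978  0.00235348 -0.76797014] [-0.01939078  0.09689796 -6.44176174] [-0.01704545  0.02578898  0.05428083] 0.05586881903405489
```

View pics/side2.png

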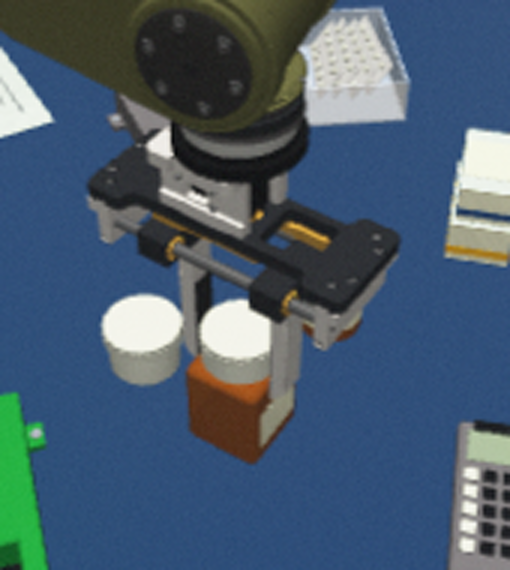

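Emit:
jog_arm --targets '[[4.5,[-1.5,-1,1.9],-0.06],[4.5,[-4.3,-2,5.2],-0.16],[4.5,[-7.2,-2,8.7],-0.27],[4.5,[-10.1,-2,12.2],-0.38],[4.5,[-13,-2,15.7],-0.49],[4.5,[-15.9,-2,19.2],-0.61],[4.5,[-18.8,-2,22.7],-0.72],[4.5,[-21.7,-2,26.2],-0.84],[4.5,[-24.4,-2,29.4],-0.94],[4.5,[-25.9,-2,31.2],-1.012]]'

```text
time_s: 4.9
ee_pos: [0.5602, 0.1429, 0.1907]
eef_rot: [-1.57, 0.002, 0.25]
force: [-0.1, -0.8, -6.0]
grip_width: 0.0557
```

Emit:
jog_arm --targets '[[4.5,[0,2,0],0],[4.5,[0,4,0],0],[4.5,[0,5.8,0],0],[4.5,[0,6.8,0],0],[4.5,[0,7.8,0],0],[4.5,[0,7.8,0],0],[4.5,[0,7.8,0],0]]'

```text
time_s: 5.6
ee_pos: [0.5612, 0.1399, 0.1145]
eef_rot: [-1.571, -0.0, 0.244]
force: [0.1, -0.3, -6.4]
grip_width: 0.0561
```

Run:
```python
from h import *
o=ctrl.get_obs();print(o['ee_pos'],o['eef_rot'],o['force'],o['moment'],o['grip_width'])
t=snap('top');s=snap('side')
cv2.imwrite('pics/c3.png',np.hstack([cv2.resize(t['img'][160:260,150:260,::-1],(400,364),interpolation=2),cv2.resize(s['img'][100:200,250:360,::-1],(400,364),interpolation=2)]))
```

```text
[0.56117395 0.13993335 0.11454363] [-1.57080293e+00 -4.33827157e-04  2.43866655e-01] [ 0.1074753  -0.25857201 -6.39571999] [ 0.00949168 -0.11236974 -0.05735219] 0.056051642357058944
```

View pics/c3.png

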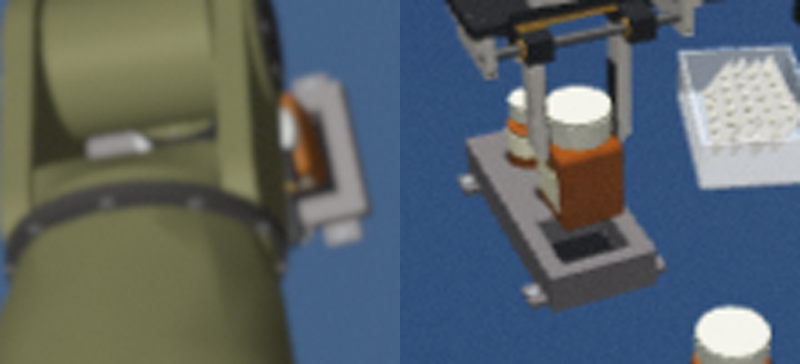

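Emit:
jog_arm --targets '[[4.5,[0,1,0],0],[4.5,[0,2,0],0],[4.5,[0,2.4,0],0],[4.5,[0,2.7,0],0],[4.5,[0,2.9,0],0],[4.5,[0,2.9,0],0]]'

```text
time_s: 6.3
ee_pos: [0.561, 0.14, 0.085]
eef_rot: [-1.571, 0.0, 0.244]
force: [-0.1, -0.1, -6.7]
grip_width: 0.0558
```

Run:
```python
from h import *
o=ctrl.get_obs();print(o['ee_pos'],o['force'],o['moment'])
s=snap('side')
for n,c in(('s0',s),):
    g=c['img'][100:160,280:330].min(2); m=(g>170).astype(np.uint8)
cv2.imwrite('pics/c4.png',cv2.resize(s['img'][115:190,255:325,::-1],(700,750)[:2] if 0 else (560,600),interpolation=2))
```

```text
[0.56095736 0.13996699 0.0849888 ] [-0.08527181 -0.08141125 -6.67817675] [-0.03315721 -0.12853001 -0.03220231]
```

View pics/c4.png

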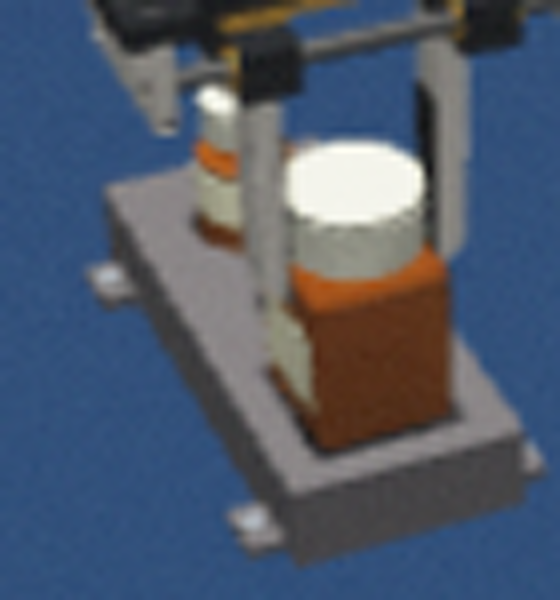

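The jar's foot is inside the socket mouth (front bottom corner at crop (322,447), with an even dark gap around it) and the force hasn't changed, so I'll carry on down.

Emit:
jog_arm --targets '[[4.5,[0,0.2,0],0],[4.5,[0,0.4,0],0],[4.5,[0,0.6,0],0],[4.5,[0,0.6,0],0]]'

```text
time_s: 6.75
ee_pos: [0.5608, 0.1399, 0.0788]
eef_rot: [-1.571, 0.0, 0.244]
force: [-0.7, 0.7, -6.7]
grip_width: 0.0554
```

Emit:
jog_arm --targets '[[4.5,[0,0.4,0],0],[4.5,[0,0.8,0],0],[4.5,[0,1.2,0],0],[4.5,[0,1.5,0],0],[4.5,[0,1.7,0],0],[4.5,[0,1.7,0],0]]'

```text
time_s: 7.35
ee_pos: [0.5609, 0.14, 0.0619]
eef_rot: [-1.571, 0.0, 0.244]
force: [0.3, 0.8, -6.6]
grip_width: 0.0558
```

Emit:
jog_arm --targets '[[4.5,[0,0.1,0],0],[4.5,[0,0.15,0],0],[4.5,[0,0.2,0],0],[4.5,[0,0.2,0],0],[4.5,[0,0.2,0],0]]'

```text
time_s: 7.85
ee_pos: [0.561, 0.1399, 0.0604]
eef_rot: [-1.571, -0.0, 0.244]
force: [-0.9, 0.2, -2.3]
grip_width: 0.0555
```

Emit:
jog_arm --targets '[[4.5,[0,0.05,0],0],[4.5,[0,0.05,0],0],[9.4,[0,0.0,0],0],[9.4,[0,0.0,0],0],[9.4,[0,0.0,0],0],[9.4,[0,0.0,0],0],[9.4,[0,0.0,0],0],[9.4,[0,-0.5,0],0]]'

```text
time_s: 8.65
ee_pos: [0.5607, 0.1399, 0.0647]
eef_rot: [-1.571, 0.001, 0.244]
force: [0.1, 0.5, -1.1]
grip_width: 0.0937
```

Emit:
jog_arm --targets '[[9.4,[0,-1.2,0],0],[9.4,[0,-2.4,0],0],[9.4,[0,-3.2,0],0],[9.4,[0,-3.5,0],0],[9.4,[0,-3.5,0],0],[9.4,[0,-3.5,0],0]]'

```text
time_s: 9.25
ee_pos: [0.5608, 0.1399, 0.0999]
eef_rot: [-1.571, 0.0, 0.244]
force: [-0.7, -0.1, 0.7]
grip_width: 0.0941
```

Run:
```python
from h import *
o=ctrl.get_obs();print(o['ee_pos'],o['force'],o['moment'],o['qpos'],o['grip_width'])
s=snap('side')
cv2.imwrite('pics/c5.png',cv2.resize(s['img'][115:190,255:325,::-1],(560,600),interpolation=2))
```

```text
[0.56077817 0.13992357 0.0998618 ] [-0.67532648 -0.08951004  0.66438667] [-0.0646018  -0.11668847 -0.0531823 ] [ 1.81141865e-01  4.57497785e-01  1.54394620e+00  3.33877214e-05
  1.14060766e+00 -6.28508541e-02] 0.09405967656006403
```

View pics/c5.png

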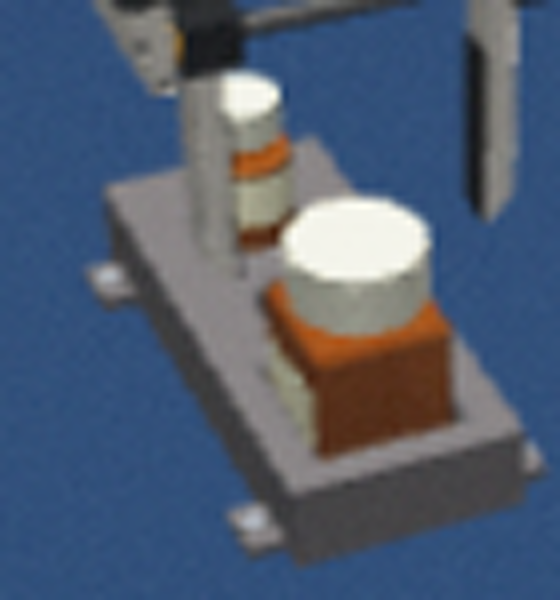

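Run:
```python
from h import *
s=load('side')
vv,uu=np.mgrid[135:152,290:310]
P=np.array([world(s,u,v) for u,v in zip(uu.ravel(),vv.ravel())])
m=np.array([s['img'][v,u].min()>190 for u,v in zip(uu.ravel(),vv.ravel())])
Q=P[m]; print(len(Q),np.median(Q,0),(Q.min(0)+Q.max(0))/2,np.percentile(Q[:,2],[10,50,90]))
```

```text
142 [0.5593661  0.14048897 0.10734772] [ 0.52071679 -0.23631323  0.38216401] [0.10566694 0.10734772 0.10877334]
```

The jar sits home: the lid top reads about 0.107 with a known bias of about +2 mm, and the lid is centred under the tool. Next I grip the lid.

Emit:
jog_arm --targets '[[4.0,[0,-0.05,0],0],[4.0,[0,-0.05,0],0],[4.0,[0,-0.05,0],0],[4.0,[0,-0.05,0],0],[4.0,[0,-0.05,0],0],[4.0,[0,-0.05,0],0],[4.0,[0,-0.05,0],0],[4.0,[0,-0.05,0],0],[4.0,[0,-0.05,0],0]]' --grip_force 60

```text
time_s: 10.2
ee_pos: [0.561, 0.14, 0.1007]
eef_rot: [-1.571, -0.0, 0.244]
force: [-0.2, 0.2, -0.4]
grip_width: 0.04
```

Emit:
jog_arm --targets '[[4.0,[0,0,0],-0.06],[4.0,[0,0,0],-0.12],[4.0,[0,0,0],-0.18],[4.0,[0,0,0],-0.24],[4.0,[0,0,0],-0.3],[4.0,[0,0,0],-0.3]]'

```text
time_s: 10.8
ee_pos: [0.561, 0.1399, 0.1007]
eef_rot: [-1.571, -0.0, 0.545]
force: [-0.8, -0.0, -0.2]
grip_width: 0.0398
```

Run:
```python
from h import *
o=ctrl.get_obs();print(o['ee_pos'],o['eef_rot'],o['force'],o['moment'],o['tau'][5],o['grip_width'])
```

```text
[0.56096497 0.13994373 0.10065306] [-1.57078990e+00 -6.84610356e-07  5.44924508e-01] [-0.76490431 -0.01406753 -0.20011962] [-0.02720099 -0.10751113  0.02996119] -1.1376530304551125 0.039759267807601674
```

Run:
```python
from h import *
s=snap('side');t=snap('top')
a=cv2.resize(s['img'][110:190,255:335,::-1],(500,500),interpolation=2)
cv2.imwrite('pics/c6.png',a)
vv,uu=np.mgrid[110:190,255:335]
def W(u,v): return np.round(world(s,u,v),4)
print(o:=ctrl.get_obs()['qpos'])
for v in range(128,160,4): print(v,[tuple(np.round(W(u,v)*1000).astype(int)) for u in range(286,312,4)])
```

```text
[ 1.81127793e-01  4.56688637e-01  1.54310792e+00  4.22400272e-05
  1.14177321e+00 -3.61096630e-01]
128 [(np.int64(534), np.int64(258), np.int64(92)), (np.int64(534), np.int64(120), np.int64(179)), (np.int64(545), np.int64(119), np.int64(178)), (np.int64(587), np.int64(392), np.int64(3)), (np.int64(601), np.int64(387), np.int64(5)), (np.int64(581), np.int64(143), np.int64(160)), (np.int64(630), np.int64(388), np.int64(1))]
132 [(np.int64(532), np.int64(246), np.int64(85)), (np.int64(534), np.int64(122), np.int64(165)), (np.int64(544), np.int64(117), np.int64(167)), (np.int64(584), np.int64(368), np.int64(2)), (np.int64(598), np.int64(364), np.int64(3)), (np.int64(581), np.int64(145), np.int64(146)), (np.int64(626), np.int64(358), np.int64(4))]
136 [(np.int64(531), np.int64(242), np.int64(73)), (np.int64(533), np.int64(123), np.int64(151)), (np.int64(544), np.int64(119), np.int64(153)), (np.int64(580), np.int64(339), np.int64(4)), (np.int64(595), np.int64(343), np.int64(0)), (np.int64(581), np.int64(144), np.int64(133)), (np.int64(622), np.int64(336), np.int64(2))]
140 [(np.int64(530),
[... 924 characters left out ...]
), (np.int64(611), np.int64(266), np.int64(1))]
152 [(np.int64(525), np.int64(204), np.int64(39)), (np.int64(533), np.int64(150), np.int64(77)), (np.int64(542), np.int64(121), np.int64(97)), (np.int64(553), np.int64(118), np.int64(98)), (np.int64(565), np.int64(118), np.int64(97)), (np.int64(577), np.int64(120), np.int64(94)), (np.int64(607), np.int64(243), np.int64(2))]
156 [(np.int64(523), np.int64(188), np.int64(36)), (np.int64(532), np.int64(140), np.int64(70)), (np.int64(542), np.int64(123), np.int64(81)), (np.int64(553), np.int64(116), np.int64(85)), (np.int64(564), np.int64(116), np.int64(84)), (np.int64(577), np.int64(118), np.int64(81)), (np.int64(589), np.int64(122), np.int64(77))]
```

View pics/c6.png

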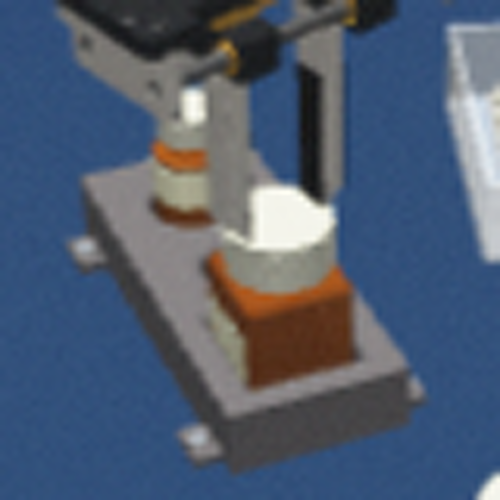

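Run:
```python
from h import *
s=load('side')
for u in (289,290,291,292,293,305,306,307,308):
    print(u,[(v,*(np.round(world(s,u,v)*1000).astype(int).tolist())) for v in range(138,152)])
```

```text
289 [(138, 531, 129, 141), (139, 530, 126, 140), (140, 530, 127, 135), (141, 530, 125, 133), (142, 530, 128, 129), (143, 530, 129, 124), (144, 530, 132, 119), (145, 539, 247, 35), (146, 538, 238, 37), (147, 538, 232, 37), (148, 537, 227, 37), (149, 537, 222, 37), (150, 536, 216, 37), (151, 531, 156, 77)]
290 [(138, 533, 126, 143), (139, 533, 125, 140), (140, 533, 124, 137), (141, 533, 126, 132), (142, 532, 125, 130), (143, 533, 128, 125), (144, 532, 125, 123), (145, 532, 125, 120), (146, 541, 235, 39), (147, 541, 232, 37), (148, 540, 224, 39), (149, 540, 224, 35), (150, 534, 161, 76), (151, 534, 153, 79)]
291 [(138, 535, 116, 149), (139, 535, 116, 146), (140, 535, 119, 141), (141, 535, 122, 135), (142, 535, 122, 132), (143, 535, 121, 129), (144, 534, 118, 128), (145, 534, 119, 123), (146, 534, 119, 120), (147, 535, 134, 106), (148, 535, 134, 103), (149, 535, 136, 98), (150, 535, 137, 94), (151, 535, 134, 92)]
292 [(138, 538, 115, 150), (139, 537, 113, 148), (140, 538, 116, 142), (141, 538, 117, 138), (142, 537, 117, 135), (143, 537, 115, 133), (144, 537, 113, 131), (145, 537, 116, 12
[... 988 characters left out ...]
, 577, 120, 108), (149, 577, 120, 105), (150, 577, 121, 100), (151, 577, 120, 97)]
307 [(138, 584, 141, 127), (139, 584, 143, 123), (140, 584, 144, 119), (141, 584, 145, 115), (142, 584, 143, 112), (143, 584, 144, 108), (144, 583, 141, 106), (145, 583, 137, 106), (146, 582, 129, 108), (147, 581, 126, 107), (148, 581, 125, 104), (149, 580, 123, 102), (150, 580, 120, 100), (151, 580, 123, 95)]
308 [(138, 587, 144, 125), (139, 587, 144, 121), (140, 587, 146, 117), (141, 587, 144, 115), (142, 610, 306, -1), (143, 609, 297, 0), (144, 586, 139, 108), (145, 585, 134, 108), (146, 584, 128, 109), (147, 585, 131, 103), (148, 585, 132, 99), (149, 584, 128, 98), (150, 584, 128, 95), (151, 584, 129, 90)]
```

The fingers closed to 40 mm just above the lid. Depth puts the tips at z of about 0.112 to 0.117, well above the roughly 0.082 implied by the stated TCP. I'll open, go back to the first yaw, descend and re-measure the tips before gripping.

Emit:
jog_arm --targets '[[9.4,[0,-0.3,0],0],[9.4,[0,-0.3,0],0.08],[9.4,[0,-0.3,0],0.16],[9.4,[0,-0.3,0],0.24],[9.4,[0,-0.3,0],0.3],[9.4,[0,0,0],0.3],[9.4,[0,0.6,0],0.3],[9.4,[0,1.2,0],0.3],[9.4,[0,1.2,0],0.3],[9.4,[0,1.2,0],0.3]]'

```text
time_s: 11.9
ee_pos: [0.5609, 0.1399, 0.0884]
eef_rot: [-1.571, 0.0, 0.244]
force: [-0.0, -0.0, -0.4]
grip_width: 0.0938
```

```bash
cat > tip.py <<'E'
from h import *
from scipy import ndimage
o=ctrl.get_obs();print(o['ee_pos'],o['eef_rot'],o['force'],o['grip_width'])
s=snap('side');K=s['camera_matrix'];T=np.linalg.inv(s['world_to_cam']);z=s['range_z'].astype(float)
vv,uu=np.mgrid[0:400,0:640]
P=np.stack([(uu-K[0,2])/K[0,0]*z,-(vv-K[1,2])/K[1,1]*z,-z],-1)@T[:3,:3].T+T[:3,3]
y=o['eef_rot'][2];d=P-o['ee_pos'];tx=d[...,0]*np.cos(y)+d[...,1]*np.sin(y);tz=-d[...,0]*np.sin(y)+d[...,1]*np.cos(y)
for sg in(-1,1):
    w=o['grip_width']/2
    m=(sg*tx>w-.003)&(sg*tx<w+.02)&(abs(tz)<.03)&(P[...,2]>.05)&(P[...,2]<.16)&(z>0)
    zz=np.sort(P[m][:,2]);print(sg,len(zz),np.round(zz[:8],4),np.median(tz[m]),tx[m].min(),tx[m].max())
E
python3 tip.py
python3 - <<'E'
from h import *
s=load('side');cv2.imwrite('pics/c7.png',cv2.resize(s['img'][110:190,255:335,::-1],(560,560),interpolation=2))
E
```

```text
[0.5608834  0.13992493 0.0884104 ] [-1.57078400e+00  4.68208797e-04  2.44400896e-01] [-0.01469304 -0.03106112 -0.4221725 ] 0.09382701375092795
-1 100 [0.0989 0.1012 0.1023 0.1026 0.1039 0.1056 0.1069 0.1072] -0.00816335785833686 -0.06095126581896239 -0.0471395108004006
1 123 [0.0982 0.0993 0.0995 0.1004 0.1011 0.1021 0.1026 0.1034] -0.00773411314624224 0.044722113513621396 0.05894575528293205
```

View pics/c7.png

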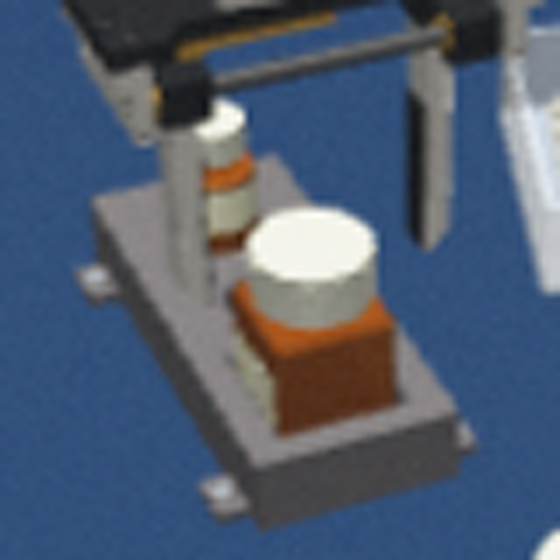

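The tips are about 7 mm above the reported TCP height, and that also fits how high the jar was gripped. I'll descend 11.5 mm, which puts the tips at about 0.084 (shoulder at 0.078), and grip the lid.

Emit:
jog_arm --targets '[[9.4,[0,0.6,0],0],[9.4,[0,1.15,0],0],[9.4,[0,1.15,0],0],[4.0,[0,1.15,0],0],[4.0,[0,1.15,0],0],[4.0,[0,1.15,0],0],[4.0,[0,1.15,0],0],[4.0,[0,1.15,0],0],[4.0,[0,1.15,0],0],[4.0,[0,1.15,0],0]]' --grip_force 60

```text
time_s: 12.95
ee_pos: [0.5612, 0.14, 0.0773]
eef_rot: [-1.571, -0.001, 0.244]
force: [2.1, 0.5, -1.3]
grip_width: 0.0511
```

```bash
python3 tip.py
```

```text
[0.5612031  0.13997218 0.07726116] [-1.57085923e+00 -6.46442915e-04  2.43956211e-01] [ 2.14437016  0.46535029 -1.29871898] 0.051101625263153774
-1 196 [0.0501 0.0522 0.0524 0.0525 0.0527 0.0536 0.0537 0.055 ] -0.008310149092155614 -0.03947732749540243 -0.02274690507090497
1 133 [0.0504 0.0547 0.0578 0.0626 0.0661 0.0673 0.0728 0.0731] -0.008909428454669011 0.022636256213389463 0.036546478810543646
```

Emit:
jog_arm --targets '[[4.0,[0,0,0],-0.05],[4.0,[0,0,0],-0.1],[4.0,[0,0,0],-0.15],[4.0,[0,0,0],-0.2],[4.0,[0,0,0],-0.25],[4.0,[0,0,0],-0.25]]' --grip_force 60

```text
time_s: 13.6
ee_pos: [0.5612, 0.1399, 0.0775]
eef_rot: [-1.571, -0.001, 0.495]
force: [0.3, -0.9, 3.6]
grip_width: 0.0515
```

Run:
```python
from h import *
o=ctrl.get_obs();print(o['ee_pos'],o['eef_rot'],o['force'],o['moment'],o['grip_width'])
```

```text
[0.56120788 0.1399207  0.07747066] [-1.57110495e+00 -5.99226977e-04  4.94803674e-01] [ 0.34635857 -0.87146603  3.58499414] [-0.19084124 -0.26583411  0.06993138] 0.05149854935834147
```

Emit:
jog_arm --targets '[[4.0,[0,0,0],-0.1],[4.0,[0,0,0],-0.2],[4.0,[0,0,0],-0.3],[4.0,[0,0,0],-0.4],[4.0,[0,0,0],-0.5],[4.0,[0,0,0],-0.5]]'

```text
time_s: 14.2
ee_pos: [0.5614, 0.1401, 0.0778]
eef_rot: [-1.572, -0.001, 0.996]
force: [1.5, 0.4, 4.9]
grip_width: 0.0513
```

Run:
```python
from h import *
o=ctrl.get_obs();print(o['force'],o['moment'],o['grip_width'])
```

```text
[1.4921303  0.43144287 4.8620319 ] [ 0.14642319 -0.30665079  0.0836479 ] 0.051304548440519265
```

Emit:
jog_arm --targets '[[4.0,[0,0,0],-0.1],[4.0,[0,0,0],-0.2],[4.0,[0,0,0],-0.3],[4.0,[0,0,0],-0.4],[4.0,[0,0,0],-0.45],[4.0,[0,0,0],-0.45]]'

```text
time_s: 14.8
ee_pos: [0.5616, 0.1402, 0.0779]
eef_rot: [-1.573, -0.001, 1.444]
force: [2.8, 1.9, 6.3]
grip_width: 0.0515
```

Run:
```python
from h import *
o=ctrl.get_obs();print(o['ee_pos'],o['eef_rot'],o['force'],o['moment'],o['grip_width'])
s=snap('side');cv2.imwrite('pics/c8.png',cv2.resize(s['img'][110:190,255:335,::-1],(560,560),interpolation=2))
```

```text
[0.56156109 0.14023598 0.07786462] [-1.57250205e+00 -8.15834573e-04  1.44354504e+00] [2.81550023 1.87715205 6.28121679] [ 0.32407112 -0.52911219  0.08445583] 0.051530571348384825
```

View pics/c8.png

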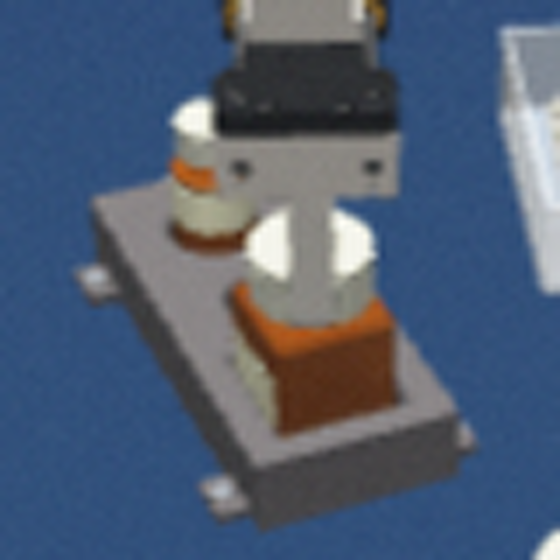

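Emit:
jog_arm --targets '[[4.0,[0,-0.1,0],0],[4.0,[0,-0.2,0],0],[4.0,[0,-0.3,0],0],[4.0,[0,-0.3,0],0],[4.0,[0,-0.3,0],0]]'

```text
time_s: 15.35
ee_pos: [0.5608, 0.14, 0.0799]
eef_rot: [-1.57, 0.0, 1.444]
force: [1.8, 0.9, -1.5]
grip_width: 0.0515
```

Emit:
jog_arm --targets '[[4.0,[0,-0.1,0],0],[4.0,[0,-0.2,0],0],[4.0,[0,-0.3,0],0],[4.0,[0,-0.3,0],0],[4.0,[0,-0.3,0],0]]'

```text
time_s: 15.85
ee_pos: [0.5611, 0.14, 0.0833]
eef_rot: [-1.571, -0.0, 1.444]
force: [0.9, 0.4, -0.4]
grip_width: 0.0515
```

Run:
```python
from h import *
for i in range(1):
    o=ctrl.get_obs();print(o['ee_pos'],o['force'],o['moment'])
s=snap('side')
P=np.array([world(s,u,v) for v in range(130,155) for u in range(288,312)]);C=np.array([s['img'][v,u] for v in range(130,155) for u in range(288,312)])
m=C.min(1)>200;print(m.sum(),np.median(P[m][:,2]))
# shoulder: orange pixels
P=np.array([world(s,u,v) for v in range(145,175) for u in range(285,315)]);C=np.array([s['img'][v,u].astype(int) for v in range(145,175) for u in range(285,315)])
m=(C[:,0]-C[:,2]>100);print(m.sum(),np.percentile(P[m][:,2],[60,80,95]),np.median(C[m],0))
```

```text
[0.56106225 0.14000626 0.08328228] [ 0.92405558  0.3571775  -0.38008854] [ 0.29948677 -0.4668194  -0.00882916]
69 0.11334276094198714
75 [0.07961801 0.08065691 0.08220119] [161.  82.  30.]
```

Emit:
jog_arm --targets '[[4.0,[0,-0.4,0],0],[4.0,[0,-0.8,0],0],[4.0,[0,-1.2,0],0],[4.0,[0,-1.7,0],0],[4.0,[0,-2.2,0],0],[4.0,[0,-2.7,0],0],[4.0,[0,-3.2,0],0],[4.0,[0,-3.5,0],0],[4.0,[0,-3.5,0],0],[4.0,[0,-3.5,0],0]]'

```text
time_s: 16.9
ee_pos: [0.5609, 0.1399, 0.118]
eef_rot: [-1.571, 0.0, 1.444]
force: [-0.5, 0.2, -0.6]
grip_width: 0.0514
```

Emit:
jog_arm --targets '[[4.0,[0,0,0],0],[4.0,[0,0,0],0],[4.0,[0,0,0],0]]'

```text
time_s: 17.2
ee_pos: [0.5609, 0.1399, 0.118]
eef_rot: [-1.571, 0.0, 1.444]
force: [-0.4, 0.2, -0.8]
grip_width: 0.051
```

Run:
```python
from h import *
o=ctrl.get_obs();print(o['ee_pos'],o['eef_rot'],o['force'],o['joint_vel'].round(3),o['grip_width'])
s=snap('side')
cv2.imwrite('pics/c9.png',cv2.resize(s['img'][110:190,255:335,::-1],(560,560),interpolation=2))
P=np.array([world(s,u,v) for v in range(115,165) for u in range(285,315)]);C=np.array([s['img'][v,u].astype(int) for v in range(115,165) for u in range(285,315)])
m=(C[:,0]-C[:,2]>100);print(m.sum(),np.percentile(P[m][:,2],[60,80,95]))
m=(C.min(1)>200)&(P[:,2]>.1);print('lid',m.sum(),np.percentile(P[m][:,2],[20,50,80]))
```

```text
[0.56092163 0.13994718 0.11800368] [-1.57059181e+00  7.49004250e-05  1.44398111e+00] [-0.40604541  0.18037234 -0.78692021] [-0.001 -0.001 -0.001 -0.    -0.001  0.001] 0.0510243959708732
115 [0.08004205 0.08114188 0.10018724]
lid 64 [0.14741236 0.14854412 0.14951418]
```

View pics/c9.png

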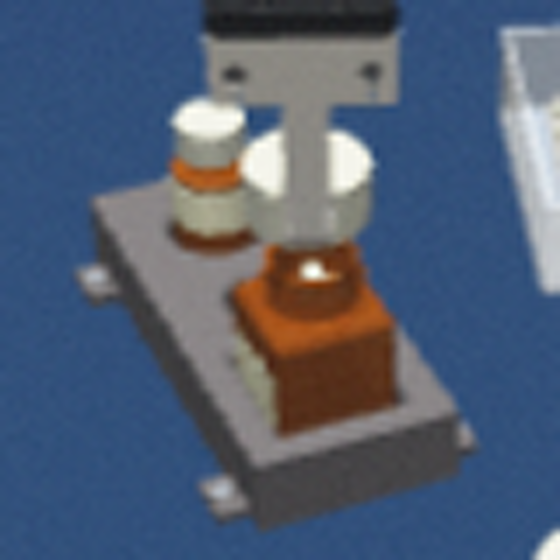

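The lid is off and level over the neck (lid at crop (307,185), neck at (315,280)). The jar is still home in the socket. The lid top reads about 0.1485, so the gap is about 22 mm. Handing in.

```bash
python3 -c "
from station import ctrl
print(ctrl.hand_in())"
```

```text
the job is handed in; nothing more can be done
None
```

The job is done and handed in at about 17 s. The square amber jar stands home in the grey holder's square socket. I turned its lid about 69° anticlockwise, lifted it straight off, and am holding it still and level over the mouth.

- **Jar in the socket:** when it touched the floor, the wrist force changed. The tool then stood 8.0 mm higher than when it gripped the jar on the counter, which matches the socket floor height. The shoulder height read the same before and after the lift.
- **Lid free:** the wrist force stayed near zero during the lift, so the jar did not come along. The lid top reads 0.1485 m. After allowing for the camera reading about 2 mm high, the gap to the rim is about 22 mm. The last picture shows the lid above the bare neck.
- **What went wrong:** my first lid grip closed above the lid without gripping it. The cameras showed the fingertips about 7 mm above the reported tool point, not 19 mm below it as stated. I corrected for the camera reading and gripped again. The same offset means the jar was carried by about the top 11 mm of its body, but it stayed upright.
- **Not checked:** I did not measure the other objects again at the end. None of the moves came near them.

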